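Pack the seasoning caddy

ROBOT

A 6-joint arm with a two-finger parallel gripper is mounted at the origin on the work surface. World frame = base frame: x ahead of the robot, y to its left, z up, the work surface at z = 0. Lengths are in mm, angles in rad, forces in N, time in s.
With the tool pointing down it reaches from about 325 to 875 mm from the base axis. Payload 4.4 kg.
Tool frame: the origin (TCP) lies on the centre line of the jaws, within the pads' length; the fingertips stand ahead of it and the grasp point (between the pads) lies 6 mm ahead of it (ctrl.tcp_to_tips is the z of the fingertips in the tool frame, in mm); z points along the fingers, y is the line along which they close (so a half turn about z gives the same grasp; the last joint's range is limited). The gripper opens to 85 mm and grips with 20 to 120 N. Pads are 22 mm wide; open, the fingers measure 114 mm over their backs; the gripper's body (76 mm by 85 mm) begins 54 mm behind the grasp point. The pads swing forward as they close: fully open they stand 13 mm farther back than shut.
Start: joints at [1.091, 0.207, 1.542, -0, 1.393, -0.15], TCP at [186.226, 544.011, 256.282] pointing down, gripper open.
Joint ranges: [-2.73, 2.73], [-0.86, 2.22], [0.23, 2.46], [-1.11, 4.25], [0.08, 2.63], [-2.82, 2.82]. Speed limits (rad/s): [2.79, 2.79, 3.14, 3.14, 3.14, 3.14].

INTERFACE

Orientations are given as a 3x3 rotation matrix whose columns are the frame's x, y, z axes.
In Python, from plant import ctrl, sensors, optics gives the robot as it stands. Calls block until the motion is done:
- ctrl.move_ptp(position, orientation): joint-space move of the TCP to a pose.
- ctrl.move_l(position, rot=None, vel=150, threshold=None): straight line of the TCP; rot=None keeps the orientation; vel is the mean speed in mm/s. With threshold (N) it stops when the force on the tool has changed by that much, and returns True; else False.
- ctrl.set_joints(angles): joint-space move.
- ctrl.gripper_to(opening, force=None): finger opening in mm; force is the grip in N (None keeps the last); returns when the fingers have stopped.
- ctrl.hold(seconds).
- ctrl.solve_ik(position, orientation): joint angles nearest the present ones, or None.
- sensors.read_state(): the state.
- optics.grab_frame(name): name is "scene" or "top" or "wrist"; returns (picture, depth): 420x560x3 uint8, red, green, blue; 420x560 float32, mm along the optical axis (not along the pixel's ray), 0 where there is no reading.
- optics.camera_params(name): a dict with "mtx" (3x3 intrinsics, pixels), "k1" (the pictures are not rectified: a ray, as slopes to the right and down, at radius r is drawn at 1 + k1 r^2 times it, then the intrinsics apply), "R" (3x3) and "t" (3): a world point X has camera coordinates R X + t; the wrist camera has in their place "T_tool_cam" (4x4, takes a point from camera to tool coordinates, whose origin is the TCP and whose axes are the flange's). Camera axes: x right, y down, z forward; pixel columns grow to the right and rows downward; lengths in mm; the calibration is good to about 2 mm. A picture is of the moment at which its call begins: read the wrist's pose just before it. camera_params takes no time and is no camera call.
A pose or a line that the arm cannot do raises ctrl.MotionError and nothing moves.
- ctrl.finish_job(): hands the job in; it is judged then, once.
The state is a dict: "t": time; "q": joint angles; "qvel": joint speeds; "tau": joint torques, N m; "eef_pos": TCP position; "eef_rot": TCP orientation; "force": force on the tool from outside, world axes, zero at the start; "wrist_torque": the same for the moment, N m; "grip_width": finger opening in mm; "grasp_force": force on a finger pad.
Only numpy, scipy, OpenCV 4.12 (cv2) and the standard library are available. Lean on these libraries where they do the work, as an engineer would, in place of code of your own. Each camera call takes 0.05 s, during which the arm holds its last target. There are 200 camera calls.

TASK

Pack the green tea tin and the amber spice jar into the free half of the blue caddy, so that both stand upright on its floor beside the two short containers already there; it is a snug fit, so turn the tin the way that leaves room for the jar. Set them down rather than dropping them, leave the two short containers standing in their places, and do not disturb the egg cup, timer or spoon on the counter.

Things in the scene. Friction and masses are not known exactly. Their poses are not given: they have to be found in the camera images.
- caddy: Blue open-topped box, fixed, 134 (x) x 142 (y) x 50 mm high; walls and floor 6 mm, so inside 122 x 130 mm and 44 mm deep. Origin: centre of its underside, on the counter; z up; may face any way round. Two short containers stand in a row along x in its +y half (y = +6 to +64 mm); the -y half (y = -65 to about +6 mm) is free.
- caddy_in (a point): Centre of the caddy's inner floor, 6 mm above the counter; axes as the caddy's.
- tea_tin: Green rectangular tin with a brass-coloured lid, upright, 46 mm along its x, 62 mm along its y, 100 mm high, about 0.2 kg. Origin: centre of its underside; z up. In the caddy its 46 mm side must run along the caddy's x or the jar does not fit beside it.
- spice_jar: Round amber glass jar with a black lid (lid from 70 to 98 mm height), upright, 62 mm diameter all the way up, 98 mm high, about 0.3 kg. Origin: centre of its underside; z up.
- salt_box: Short dark wooden box with a cork-coloured lid, 58 x 58 mm, 42 mm high, loose, already in the caddy's +y half, centred 30 mm to either side (x) of the middle. Origin: centre of its underside.
- short_jar: Short round red tin with a white lid, 58 mm diameter, 44 mm high, loose, already in the caddy's +y half beside the salt box. Origin: centre of its underside.
- egg_cup: White ceramic egg cup, 48 mm diameter, 58 mm high, standing on the counter. Origin: centre of its underside. Leave alone.
- timer: Round steel kitchen timer on a black base, 60 mm diameter, 44 mm high, standing on the counter. Origin: centre of its underside. Leave alone.
- spoon: Black silicone spoon lying on the counter, about 280 mm long along its x (bowl at +x, 52 mm wide), 10 mm thick. Origin: at counter height, about mid-length. Leave alone.
Not all that is in view belongs to the job. What is shaped like the short_jar but purple or yellow is not meant.

How it is judged (in metres and radians):
At the end, for the whole second after the job is handed in: The tea tin, spice jar, salt box and short jar all stand inside the caddy, undersides within 5 mm of its inner floor, tilted less than 0.1 rad (6 degrees), and at rest (below 20 mm/s) (z of tea_tin in the frame of caddy_in between -0.005 and 0.005 m and x of tea_tin in the frame of caddy_in between -0.061 and 0.061 m and y of tea_tin in the frame of caddy_in between -0.065 and 0.065 m and angle between each of tea_tin, spice_jar, salt_box, short_jar's own z axis and vertical below 0.1 rad and linear speed of each of tea_tin, spice_jar, salt_box, short_jar below 0.02 m/s and z of spice_jar in the frame of caddy_in between -0.005 and 0.005 m and x of spice_jar in the frame of caddy_in between -0.061 and 0.061 m and y of spice_jar in the frame of caddy_in between -0.065 and 0.065 m and z of salt_box in the frame of caddy_in between -0.005 and 0.005 m and x of salt_box in the frame of caddy_in between -0.061 and 0.061 m and y of salt_box in the frame of caddy_in between -0.065 and 0.065 m and z of short_jar in the frame of caddy_in between -0.005 and 0.005 m and x of short_jar in the frame of caddy_in between -0.061 and 0.061 m and y of short_jar in the frame of caddy_in between -0.065 and 0.065 m); the robot touches nothing.
It fails at once if the tea tin or the spice jar is dropped or knocked (faster than 0.7 m/s while not held: a fall of more than about 25 mm) ((linear speed of tea_tin above 0.7 m/s and contact force between tea_tin and the fingers below 0.3 N) or (linear speed of spice_jar above 0.7 m/s and contact force between spice_jar and the fingers below 0.3 N)).
It fails at once if the egg cup, timer or spoon, or a short container in the caddy, is moved more than 30 mm from where it started (distance of any of egg_cup, timer, spoon, salt_box, short_jar from where it was at the start of the episode above 0.03 m).
It fails at once if the egg cup, timer, salt box or short jar is tipped more than 0.6 rad (angle between any of egg_cup, timer, salt_box, short_jar's own z axis and vertical above 0.6 rad).
It also fails if it takes over 54 s, if anything falls off the work surface, if the arm or the gripper's body presses on something with over 40 N, if the wrist force passes 120 N, or if a joint passes its speed limit or range.

## Working session

There is one attempt and no reset: what is moved stays moved. The work goes in short steps, each a Python script; the robot and the scene stay as the last script left them, time stands still between calls to the robot, and variables do not carry over. Pictures are saved under pics/ and viewed, at most 10 in all, crops included, and the job is handed in when it is done.

```bash
ls; mkdir -p pics; python3 - <<'E'
from plant import ctrl, sensors, optics
import cv2, numpy as np
for n in ("scene","top"):
    im,d=optics.grab_frame(n); cv2.imwrite(f"pics/{n}0.png",im[...,::-1]); np.savez(f"{n}0.npz",im=im,d=d)
    p=optics.camera_params(n); print(n,p['mtx'].tolist() if hasattr(p['mtx'],'tolist') else p['mtx'],p['k1'],np.round(-np.array(p['R']).T@np.array(p['t']),0))
print(optics.camera_params("wrist")); s=sensors.read_state(); print(s['t'],s['eef_rot'],ctrl.tcp_to_tips,s['grip_width'])
E
```

```text
pics
scene [[410.43768707027857, 0.0, 276.10420575983534], [0.0, 410.43768707027857, 206.46183389144426], [0.0, 0.0, 1.0]] -0.10023482324415345 [1126. -102.  898.]
top [[406.3096435197113, 0.0, 286.7276913641248], [0.0, 406.3096435197113, 208.76071117270607], [0.0, 0.0, 1.0]] -0.05867798718449266 [ 454.  -15. 1117.]
{'mtx': array([[370.06091699,   0.        , 275.0368732 ],
       [  0.        , 370.06091699, 203.50071081],
       [  0.        ,   0.        ,   1.        ]]), 'k1': -0.10331478036883386, 'T_tool_cam': array([[ 5.48612132e-04, -9.59982407e-01, -2.80059775e-01,
         7.13495573e+01],
       [ 9.99999849e-01,  5.38414401e-04,  1.13346148e-04,
         3.95255767e-01],
       [ 4.19779078e-05, -2.80059795e-01,  9.59982557e-01,
        -1.17513333e+02],
       [ 0.00000000e+00,  0.00000000e+00,  0.00000000e+00,
         1.00000000e+00]])}
0.1 [[-9.46092098e-01  3.23896041e-01 -1.04724743e-03]
 [ 3.23897535e-01  9.46090157e-01 -1.95002474e-03]
 [ 3.59185188e-04 -2.18410385e-03 -9.99997550e-01]] 25.0 85.25366338901799
```

View pics/scene0.png

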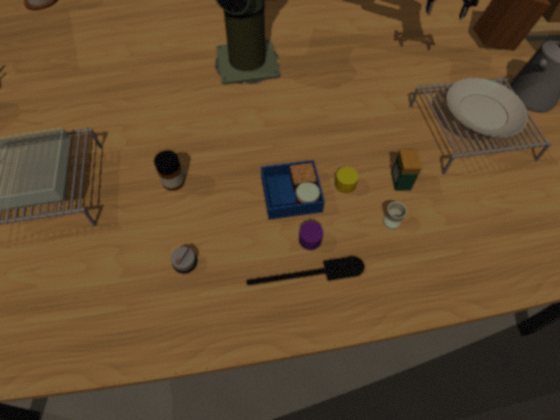

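View pics/top0.png

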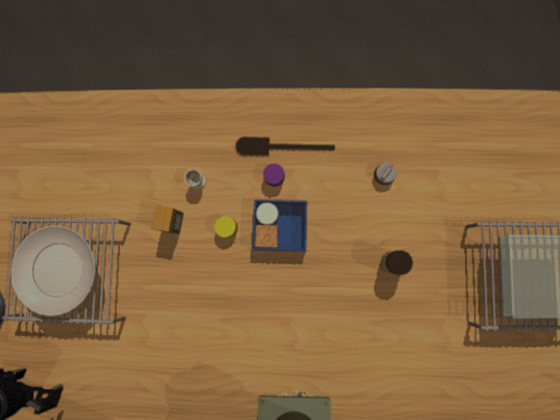

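The top view shows the caddy at (280,226) with its free half to the right (world -y). The tin's lid is at (168,219), the jar's lid at (399,262), the yellow decoy at (226,227), the egg cup at (195,179), the timer at (385,173) and the spoon at about (285,147).

```bash
cat > h.py <<'E'
import numpy as np, cv2
from plant import ctrl, sensors, optics
def grab(n):
    s=sensors.read_state(); im,d=optics.grab_frame(n); p=optics.camera_params(n)
    K=np.array(p['mtx'])
    if n=='wrist':
        T=np.eye(4);T[:3,:3]=s['eef_rot'];T[:3,3]=s['eef_pos'];T=T@np.array(p['T_tool_cam'])
    else:
        R=np.array(p['R']);T=np.eye(4);T[:3,:3]=R.T;T[:3,3]=-R.T@np.array(p['t'])
    return im,d,(K,p['k1'],T)
def rays(cam,uv):
    K,k1,T=cam
    u=cv2.undistortPoints(np.float64(uv).reshape(-1,1,2),K,np.array([k1,0,0,0.]))[:,0]
    return np.c_[u,np.ones(len(u))]
def cast(cam,uv,z):           # pixels onto plane z
    T=cam[2]; w=rays(cam,uv)@T[:3,:3].T; o=T[:3,3]
    return o+w*((z-o[2])/w[:,2])[:,None]
def cloud(cam,d):             # HxWx3 world points from depth
    h,w=d.shape; uv=np.stack(np.meshgrid(np.arange(w),np.arange(h)),-1).reshape(-1,2)
    P=(rays(cam,uv)*d.reshape(-1,1))@cam[2][:3,:3].T+cam[2][:3,3]
    P[d.reshape(-1)<=0]=np.nan
    return P.reshape(h,w,3)
def rect(P):                  # min-area rectangle of xy points: centre, sizes, yaw of first size
    (c,s,a)=cv2.minAreaRect(np.float32(P[:,:2])); return np.round(c,1),np.round(s,1),round(a,1)
def circ(P): c,r=cv2.minEnclosingCircle(np.float32(P[:,:2])); return np.round(c,1),round(r,1)
def down(yaw):                # tool down, jaw line (tool y) at world angle yaw (rad)
    y=np.array([np.cos(yaw),np.sin(yaw),0]); z=np.array([0,0,-1.]); return np.c_[np.cross(y,z),y,z]
E
cat > m.py <<'E'
from h import *
im,d,cam=grab('top'); P=cloud(cam,d); hsv=cv2.cvtColor(im,cv2.COLOR_RGB2HSV)
def box(u0,u1,v0,v1,zlo,zhi):
    Q=P[v0:v1,u0:u1].reshape(-1,3); return Q[(Q[:,2]>zlo)&(Q[:,2]<zhi)]
for n,b in dict(table=(320,360,300,330,-20,20),tin=(145,190,200,240,90,115),jar=(380,418,243,282,85,115),egg=(180,210,165,192,45,70),timer=(370,400,158,190,30,55),spoon=(230,340,135,158,4,25),yel=(210,240,212,242,30,60),pur=(260,290,160,190,30,60)).items():
    Q=box(*b); print(n,len(Q),np.round(np.median(Q,0),1),rect(Q),circ(Q))
m=cv2.inRange(hsv,(100,120,40),(130,255,255)); m[:190]=0; m[260:]=0; m[:,:245]=0;m[:,315:]=0
Q=P[m>0]; R=Q[(Q[:,2]>43)&(Q[:,2]<58)]; print('rim',len(R),np.median(R[:,2]),rect(R))
c=max(cv2.findContours(m,0,2)[0],key=cv2.contourArea)[:,0]; print('rim rays',rect(cast(cam,c,50)))
F=Q[(Q[:,2]<20)]; print('floor',len(F),np.median(F[:,2]),rect(F))
for n,b in dict(salt=(252,280,224,252,30,60),sj=(252,283,202,224,30,60)).items():
    Q=box(*b); print(n,rect(Q))
E
python3 m.py
```

```text
table 1198 [ 3.101e+02 -1.196e+02  1.000e-01] (array([ 310.1, -119.7]), array([ 77.7, 105.9]), 0.5) (array([ 310.1, -119.8]), 65.3)
tin 457 [557.5 339.3 100.4] (array([558.1, 340.6]), array([48.2, 62.7]), 81.3) (array([558.1, 341.3]), 38.3)
jar 493 [ 451.6 -259.5   98. ] (array([ 451.8, -260.5]), array([59.5, 59.6]), 1.4) (array([ 451.3, -260.9]), 30.7)
egg 104 [678.4 283.2  56.7] (array([673. , 276.9]), array([43.8, 44.5]), 89.4) (array([672.9, 276.7]), 23.6)
timer 292 [ 693.8 -244.9   33.5] (array([ 695. , -246.1]), array([53.3, 51.9]), 1.0) (array([ 694.5, -245.2]), 27.5)
spoon 984 [773.6  90.7   9. ] (array([773.7,  33.7]), array([302.8,  64.5]), 89.9) (array([770.2,  33.7]), 152.0)
yel 374 [542.6 188.8  44.6] (array([542.9, 189.6]), array([54.1, 57. ]), 0.8) (array([542.9, 190.1]), 29.1)
pur 360 [686.7  61.4  44.6] (array([687.1,  61.4]), array([56.8, 54.3]), 0.6) (array([686.9,  61.6]), 28.8)
rim 119 50.35051284332599 (array([546.1,  42.6]), array([135.9, 128.5]), 89.0)
rim rays (array([527.3,  28.8]), array([104.9,  91.3]), 89.0)
floor 699 6.4761925529601285 (array([532.3,  21. ]), array([90.7, 66.2]), 0.3)
salt (array([515.8,  78.1]), array([72.6, 68.8]), 88.6)
sj (array([580. ,  74.9]), array([76.4, 59.4]), 89.5)
```

```bash
cat > v1.py <<'E'
from h import *
import pickle
ctrl.move_ptp([545,42,270],down(np.radians(85))); ctrl.hold(0.2)
a=grab('wrist')
ctrl.move_ptp([558,341,280],down(np.radians(81))); ctrl.hold(0.2)
b=grab('wrist')
pickle.dump((a,b),open('v1.pkl','wb'))
cv2.imwrite('pics/v1.png',np.vstack([a[0],b[0]])[::1,:,::-1][:, :] if 0 else cv2.resize(np.hstack([a[0],b[0]]),(800,300))[...,::-1])
print(sensors.read_state()['t'])
for n,x in (('caddy',a),('tin',b)):
    P=cloud(x[2],x[1]).reshape(-1,3); P=P[~np.isnan(P[:,0])]
    if n=='tin': Q=P[(P[:,2]>93)&(P[:,2]<107)&(np.hypot(P[:,0]-558,P[:,1]-341)<60)]; print(n,len(Q),np.median(Q[:,2]),rect(Q))
    else:
        C=P[(abs(P[:,0]-545)<85)&(abs(P[:,1]-42)<90)]
        for lo,hi in ((46.5,54),(3.5,9),(40,46)):
            Q=C[(C[:,2]>lo)&(C[:,2]<hi)]; print(lo,len(Q),np.median(Q[:,2]),rect(Q))
        Q=C[(C[:,2]>3.5)&(C[:,2]<9)]
E
python3 v1.py
```

```text
4.0083
46.5 10036 49.08720844512763 (array([546.8,  41.8]), array([142.8, 134.7]), 89.1)
3.5 7995 5.957389977920684 (array([544.2,  41. ]), array([139.2, 129.6]), 89.1)
40 724 43.37495520195995 (array([543.9,  41.1]), array([132.8, 129. ]), 89.1)
tin 4035 99.85804334733257 (array([556.3, 341.7]), array([46. , 61.8]), 81.3)
```

View pics/v1.png

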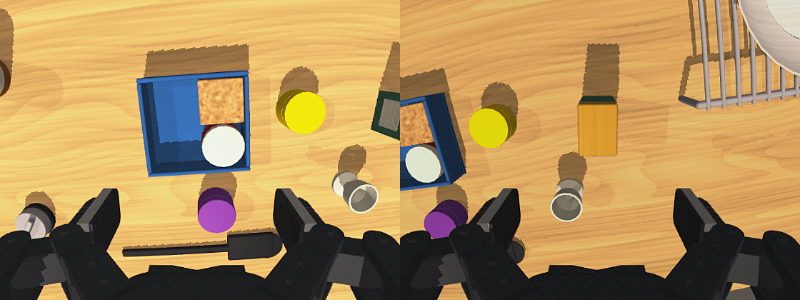

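The left view shows the caddy with its free side on the left and the salt box and short jar on the right. The right view shows the tin at (598,125), standing clear. The rim measures 142.8 x 134.7 mm at -0.9°, which matches the size given. I'll check how free the half is and grasp the tin.

```bash
cat >> h.py <<'E'
CAD=np.array([546.8,41.8]); CY=np.radians(-0.9)
RC=np.array([[np.cos(CY),-np.sin(CY)],[np.sin(CY),np.cos(CY)]])
def w(xy): return CAD+RC@np.array(xy)          # caddy xy -> world xy
def c(P): return (P[:,:2]-CAD)@RC              # world -> caddy xy
E
python3 - <<'E'
from h import *
import pickle
a,b=pickle.load(open('v1.pkl','rb'))
P=cloud(a[2],a[1]).reshape(-1,3); hs=cv2.cvtColor(a[0],cv2.COLOR_RGB2HSV).reshape(-1,3); q=c(P)
ins=(abs(q[:,0])<60)&(abs(q[:,1])<64)&(P[:,2]>38)&(P[:,2]<54)&~((hs[:,0]>95)&(hs[:,0]<135)&(hs[:,1]>100))
for n,s in (('-x',q[:,0]<0),('+x',q[:,0]>0)):
    Q=q[ins&s]; print(n,len(Q),np.round(np.percentile(Q,[.5,99.5],axis=0),1).tolist(),np.median(P[ins&s][:,2]))
ctrl.move_l([556.3,341.7,86],down(np.radians(81.3)),vel=120)
ctrl.gripper_to(30,40); s=sensors.read_state(); print(s['grip_width'],s['grasp_force'],s['t'])
ctrl.move_l([556.3,341.7,210],vel=150); s=sensors.read_state(); print(s['grip_width'],s['grasp_force'],s['t'],s['force'])
E
```

```text
-x 3902 [[-58.9, 6.7], [-1.9, 63.4]] 47.838228440676716
+x 2753 [[1.1, 7.7], [56.7, 61.9]] 49.88346855473378
45.35260212107618 41.76390498876572 6.2167
45.36986025483887 41.265971660614014 7.1917 [-0.52482571  0.37149848 -3.64290184]
```

```bash
python3 - <<'E'
from h import *
import pickle
t=w([-33.3,-29.5]); print(t)
ctrl.move_ptp([*t,215],down(CY)); ctrl.move_l([*t,152],vel=120); ctrl.hold(0.2)
a=grab('wrist'); s=sensors.read_state(); print(s['t'],s['eef_pos'],s['grip_width'],s['q'])
pickle.dump(a,open('v2.pkl','wb')); cv2.imwrite('pics/v2.png',a[0][...,::-1])
P=cloud(a[2],a[1]).reshape(-1,3); q=c(P); hs=cv2.cvtColor(a[0],cv2.COLOR_RGB2HSV).reshape(-1,3)
g=(hs[:,0]>60)&(hs[:,0]<95)&(hs[:,1]>60)&(P[:,2]>64)&(abs(q[:,0]+33)<45)&(abs(q[:,1]+10)<50)
print('tin face',g.sum(),np.round(np.nanpercentile(np.c_[q,P[:,2]][g],[1,5,50,95,99],axis=0),1).tolist())
E
```

```text
[513.04074228  12.82669301]
9.375 [513.8163142   12.74300752 153.04626003] 45.53925928968506 [-1.43718643e-01  1.88948595e-01  1.79210958e+00  9.99271175e-06
  1.15839274e+00 -1.28079193e-01]
tin face 4137 [[-54.7, -12.1, 72.6], [-52.7, 1.0, 78.2], [-32.9, 1.4, 119.9], [-13.4, 1.7, 142.0], [-11.5, 1.8, 191.5]]
```

View pics/v2.png

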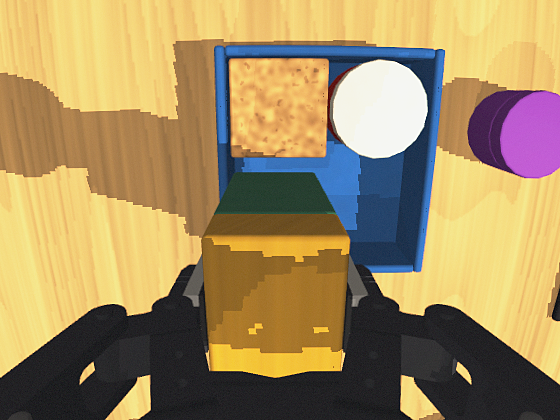

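The tin's near face is at caddy y=+1.4 and the tin spans x -55 to -11. That is the intended spot, clear of the salt box edge (y=+6.7) and the walls, so I'll lower it.

```bash
python3 - <<'E'
from h import *
import pickle
t=w([-33.3,-29.5])
ctrl.move_l([*t,98],vel=70)
r=ctrl.move_l([*t,89],vel=15,threshold=4); s=sensors.read_state(); print(r,s['eef_pos'],s['force'],s['t'])
ctrl.gripper_to(70); ctrl.hold(0.2)
ctrl.move_l([*t,190],vel=120); 
j=[451.5,-260.5]
ctrl.move_ptp([*j,280],down(np.radians(-90))); ctrl.gripper_to(85); ctrl.hold(0.2)
a=grab('wrist'); pickle.dump(a,open('v3.pkl','wb'))
P=cloud(a[2],a[1]).reshape(-1,3); Q=P[(P[:,2]>92)&(P[:,2]<104)&(np.hypot(P[:,0]-451,P[:,1]+260)<55)]
print('jar',len(Q),np.median(Q[:,2]),circ(Q),rect(Q))
b=grab('top'); P=cloud(b[2],b[1]).reshape(-1,3); q=c(P)
k=(abs(q[:,0]+33)<40)&(abs(q[:,1]+30)<45)&(P[:,2]>95); print('tin top',k.sum(),np.median(P[k][:,2]),rect(np.c_[q[k],P[k][:,2]]),sensors.read_state()['t'])
cv2.imwrite('pics/v3.png',np.hstack([cv2.resize(a[0],(400,300)),cv2.resize(b[0][150:330,200:440],(400,300))])[...,::-1])
E
```

```text
True [513.2081951   12.81095595  92.29687318] [-0.72177998  0.62331286  4.93438524] 10.7583
jar 4120 97.81825496048813 (array([ 451.5, -261.9]), 30.9) (array([ 451.6, -261.6]), array([61. , 60.2]), 2.9)
tin top 457 106.34389150369964 (array([-32.3, -28.5]), array([45.4, 62.3]), 1.2) 14.0333
```

View pics/v3.png

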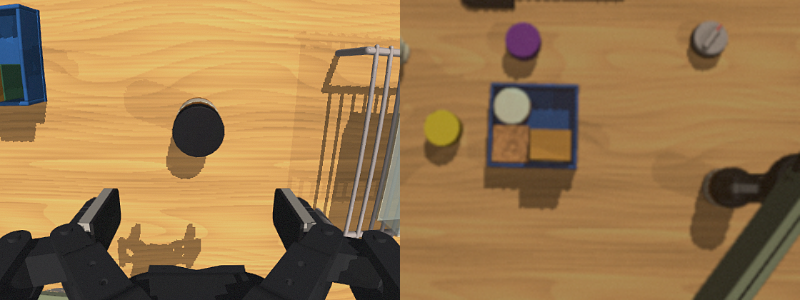

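The right half shows the tin upright in the lower right of the caddy at caddy (-32,-29), lid at 106 mm, with the free square for the jar above it. The left half shows the jar lid at (198,131), standing clear. I'll grasp the jar and hover.

```bash
python3 - <<'E'
from h import *
j=[451.6,-261.7]
ctrl.move_l([*j,86],vel=130)
ctrl.gripper_to(45,45); s=sensors.read_state(); print(s['grip_width'],s['grasp_force'],s['t'])
ctrl.move_l([*j,225],vel=150)
t=w([26,-29.5])
ctrl.move_ptp([*t,225],down(CY-np.pi/2)); ctrl.move_l([*t,155],vel=100); ctrl.hold(0.3)
a=grab('wrist'); s=sensors.read_state(); print(s['t'],t,s['eef_pos'],s['grip_width'],s['grasp_force'])
cv2.imwrite('pics/v4.png',a[0][...,::-1])
P=cloud(a[2],a[1]).reshape(-1,3); q=c(P)
k=(P[:,2]>72)&(P[:,2]<135)&(abs(q[:,0]-32)<45)&(abs(q[:,1]+29)<29)
print('jar side',k.sum(),np.round(np.nanpercentile(np.c_[q,P[:,2]][k],[0.5,2,50,98,99.5],axis=0),1).tolist())
E
```

```text
60.8311845860267 49.759637117385864 16.0167
19.4417 [572.33342658  11.89524909] [572.61889634  11.93167    155.52993128] 61.26338263610187 49.63372003287077
jar side 3160 [[38.8, -55.5, 72.7], [41.8, -54.1, 74.4], [54.3, -29.0, 114.3], [56.8, -3.9, 134.2], [56.9, -1.6, 134.8]]
```

View pics/v4.png

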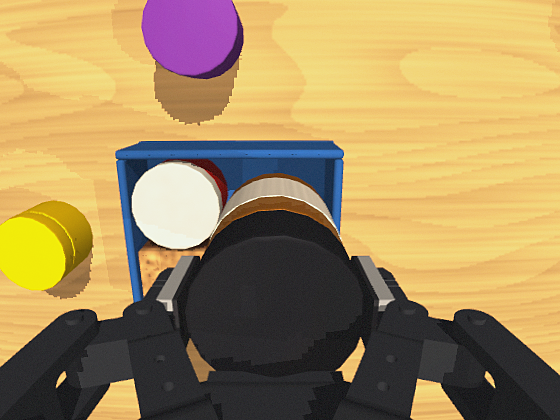

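The jar's far side is at caddy x=57, y centred at -29. That leaves 4 mm to the wall and about 4 to 5 mm to the tin, so I'll lower it.

```bash
python3 - <<'E'
from h import *
t=w([26,-29.5])
r=ctrl.move_l([*t,99],vel=50,threshold=10); s=sensors.read_state(); print(r,s['eef_pos'],s['force'])
if not r:
    r=ctrl.move_l([*t,89],vel=15,threshold=4); s=sensors.read_state(); print(r,s['eef_pos'],s['force'],s['t'])
    if abs(s['eef_pos'][2]-92)<3:
        ctrl.gripper_to(76); ctrl.hold(0.2); ctrl.move_l([*t,200],vel=100); ctrl.move_ptp([430,-150,300],down(CY-np.pi/2)); ctrl.hold(0.3)
b=grab('top'); P=cloud(b[2],b[1]).reshape(-1,3); q=c(P); print(sensors.read_state()['t'])
for n,x in (('tin',-33),('jar',26)):
    k=(abs(q[:,0]-x)<31)&(abs(q[:,1]+30)<45)&(P[:,2]>92); Q=P[k]
    A=np.linalg.lstsq(np.c_[Q[:,:2]-Q[:,:2].mean(0),np.ones(len(Q))],Q[:,2],rcond=None)[0]
    print(n,k.sum(),np.median(Q[:,2]),rect(q[k]),'slope',A[:2])
cv2.imwrite('pics/v5.png',cv2.resize(b[0][120:300,170:410],(800,600))[...,::-1])
E
```

```text
False [572.76486069  11.84314231  99.49475367] [-0.35731629 -1.17437244 -2.67475762]
True [572.42833534  11.86702913  92.97672995] [-0.40347861 -0.1459074   6.24127057] 21.1833
24.2167
tin 471 106.22535854272269 (array([-28.6, -28.4]), array([52.8, 62.4]), 1.0) slope [-0.01956013 -0.00236592]
jar 475 104.32630869769855 (array([ 25.9, -28.1]), array([60.8, 60.3]), 20.3) slope [0.011765   0.00445031]
```

View pics/v5.png

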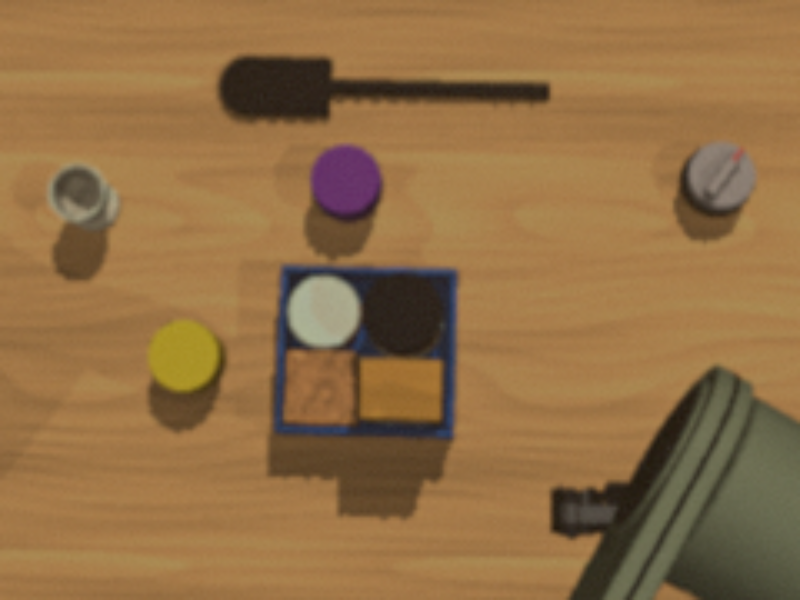

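The picture shows all four containers upright in the caddy: the jar at (403,313), the tin at (402,389), the salt box at (320,387) and the short jar at (323,311). Lid heights are 106 and 104 mm, as they should be, and the egg cup, timer and spoon are where they were. The arm is clear, so I'm handing in.

```bash
python3 - <<'E'
from plant import ctrl
print(ctrl.finish_job())
E
```

```text
the job is handed in; nothing more can be done
None
```

The tea tin and spice jar now stand upright in the caddy's free half beside the two short containers; nothing else was disturbed in the last picture, and I handed the job in at about 24 s of the 54 s (no verdict was returned).

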